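# Clamp the gel casting press and lock its screw with the sliding bolt

## Robot

A 6-joint arm with a two-finger parallel gripper is mounted at the origin on a cart in front of the work surface, level with it; the furniture and walls round the work are solid. World frame = base frame: x ahead of the robot, y to its left, z up, the work surface at z = 0. Lengths are in m, angles in degrees, forces in N, time in s.
With the tool pointing down it reaches from about 0.325 to 0.775 m from the base axis. Payload 5.5 kg.
Tool frame: the origin (TCP) lies at the centre of the arm's flange, where the gripper is bolted on; the fingertips stand 182 mm ahead of it and the grasp point (between the pads) lies 163 mm ahead of it; z points along the fingers, y is the line along which they close (so a half turn about z gives the same grasp; the last joint's range is limited). The gripper opens to 88 mm and grips with 3 to 60 N. Pads are 20 mm wide; open, the fingers measure 115 mm over their backs; the gripper's body (75 mm by 178 mm) begins 61 mm behind the grasp point.
Start: joints at [73.929, 5.22, 70.514, -0, 104.267, -3.249], TCP at [0.133, 0.585, 0.405] pointing down, gripper open.
Joint ranges: [-164.24, 164.24], [-49.07, 125.15], [9.68, 141.18], [-86.29, 266.29], [3.28, 154.24], [-151.56, 151.56]. Speed limits (degrees/s): [147.25, 147.25, 172.46, 180, 180, 180].

## Interface

Orientations are given as [roll, pitch, yaw] about the fixed x, y, z axes, in that order (R = Rz(yaw) Ry(pitch) Rx(roll)).
In Python, from station import r gives the robot as it stands. The module is installed in compiled form; this text tells all that it offers. Calls block until the motion is done:
- r.reach(position, orientation): joint-space move of the TCP to a pose.
- r.servo_line(position, rotation=None, speed=0.15): straight line of the TCP; rotation=None keeps the orientation; speed is the mean speed in m/s.
- r.move_joints(angles): joint-space move.
- r.let_go() and r.grab(squeeze=None): open the fingers fully, or close them until they stop; squeeze is the grip in N (None keeps the last).
- r.wait(seconds).
- r.inverse_kinematics(position, orientation): joint angles nearest the present ones, or None.
- r.sense(): the state.
- r.snapshot(name): name is "side" or "top"; returns a dict with "frame" (420x560x3 uint8, red, green, blue), "fx", "fy", "cx", "cy" (pixels), "R" (3x3) and "t" (3): a world point X has camera coordinates R X + t. Camera axes: x right, y down, z forward; pixel columns grow to the right and rows downward; lengths in m; the calibration is good to about 2 mm. A picture is of the moment at which its call begins. There is no depth.
A pose or a line that the arm cannot do raises r.IKError and nothing moves.
- r.hand_in(): hands the job in; it is judged then, once.
The state is a dict: "clock": time; "joints": joint angles; "joint_vel": joint speeds; "joint_torque": joint torques, N m; "tcp_pos": TCP position; "orientation": TCP orientation; "contact_force": force on the tool from outside, world axes, zero at the start; "torque": the same for the moment, N m; "opening": finger opening in m; "gripper_force": force on a finger pad.
Only numpy, scipy, OpenCV 4.12 (cv2) and the standard library are available. Lean on these libraries where they do the work, as an engineer would, in place of code of your own. Each camera call takes 0.05 s, during which the arm holds its last target. There are 200 camera calls.

## Task

Clamp the gel casting press: turn its bar clockwise, more than a whole turn, until the pad is down on the cassette and the cross hole in the brass hub lines up with the lock bolt at the bolt's own height, with the bar's red end to the press's front. Then lift the blue-tabbed bolt over the yellow detent ridge, lower it into its guide and slide it through the hub fully home against the stops. Leave the things standing round the press where they are.

Things in the scene. Friction and masses are not known exactly. Their poses are not given: they have to be found in the camera images.
- bar_centre (a point): Centre of the screw's grip bar, on the vertical spindle axis. Bar: 84 mm long, 16 thick, 30 high (15 above and below this point), 13 mm clear above the brass hub. Axes: z up, x along the bar; its last 24 mm at +x are red, the rest black. Sinks 12 mm per turn clockwise (from above); 130 mm above the bench when lined up.
- spindle (a joint): Screw angle in rad, grows clockwise seen from above. 0 = lined up: pad down on the cassette, cross hole facing the bolt at its height, red bar end to the press's front (+x of lock_home). Starts at -8.8 to -6.6; half a turn or a turn short, the hole faces the bolt but is 6 or 12 mm too high. Stop at +0.6. Stays where left; friction 0.12 N m.
- hub_hole (a point): Centre of the cross hole (20 mm wide, 18 high, right through) in the brass hub, a 36 mm cube on the spindle 46 mm below bar_centre. Axes: z up, y along the hole, x along the bar. Turns and sinks with the screw; 84 mm above the bench when lined up.
- bolt_tab (a point): Grip point of the loose lock bolt: middle of its blue upright tab, 12 mm thick (x), 24 wide (y), from 28 mm below to 20 above this point. Axes: z up, y along the bolt away from the spindle. Ears under the tab (cross bar 40 mm long in x, 7 thick in y, 27 to 35 mm below this point) stick out over the guide walls and keep the bolt behind the ridge.
- bolt: The lock bolt, 0.11 to 0.22 kg: 14 mm square steel bar 130 mm long, lying in the guide. Origin on its underside, 50 mm below bolt_tab, same axes; tapered nose tip 107 mm from the origin in -y, tail 23 mm in +y.
- bolt_nose (a point): Tip of the bolt's tapered nose, on its centre line, 107 mm from bolt_tab in -y and 43 mm below it. Fully home, it stands 14 mm out of the far side of the hub.
- lock_home (a point): Where bolt_tab is when the bolt is fully home (ears against stops on the wall tops); fixed on the press, 127 mm above the bench. Axes: z up, y along the guide away from the spindle, +x the press's front. Spindle axis at y = -75 mm. Guide: open channel 17 mm wide, 14 deep, from y = -43 to +133 mm, floor 50 mm below this point, walls 6.5 thick.
- detent (a point): Top centre of the yellow detent ridge: on both wall tops, 7 mm high and 7 mm thick along y; fixed, axes as lock_home, at its y = +73.5 mm. The tab starts 10 to 20 mm beyond it (+y). Raise the bolt 10 mm, carry it in -y until the tab is 9 to 21 mm past the ridge (the nose is then still short of the hub), lower to the floor, then slide home.
- pens: Bystander to leave alone: clear beaker with pens standing in it, 72 mm across, 150 high, upright; origin at the centre of its underside.
- stain_bottle: Bystander to leave alone: small clear bottle of violet stain with orange cap, 52 mm across, 85 high, upright; origin at the centre of its underside.
- plates: Bystander to leave alone: upright pack of clear gel plates with red clips, 84 x 69 mm, 136 high, upright; origin at the centre of its underside.
- timer: Bystander to leave alone: white bench timer with coloured buttons, 58 x 68 x 29 mm, upright; origin at the centre of its underside.
- tube_rack: Bystander to leave alone: blue rack of small tubes, 58 x 130 x 41 mm, upright; origin at the centre of its underside.
- buffer_bottle: Bystander to leave alone: clear buffer bottle with blue cap, 66 mm across, 100 high, upright; origin at the centre of its underside.
Things that resemble listed ones, but are neither listed nor needed, are in the scene too. Of the things that look like the bolt, the smaller one is meant.

How it is judged (in metres and radians):
On the way, in this order (a step that is already met when the one before it is completed fails the run):
1. the screw is turned down to its lined-up position (value of joint spindle between -0.2 and 0.2 rad), for 0.2 s.
2. the bolt is slid through the hub, fully home (all of step 1 and y of bolt_tab in the frame of lock_home between -0.006 and 0.006 m and x of bolt_tab in the frame of lock_home between -0.006 and 0.006 m and z of bolt_tab in the frame of lock_home between -0.005 and 0.005 m and y of bolt_nose in the frame of lock_home below -0.095 m), for 0.2 s.
At the end, for the whole second after the job is handed in: The screw is within 0.2 rad of its lined-up position, and the bolt lies at rest in its guide, upright, its nose right through the hub, and within 6 mm of fully home (5 mm in height) (all of step 2 and angle between bolt_tab's own z axis and vertical below 0.1 rad and linear speed of bolt below 0.02 m/s); the robot touches nothing.
It fails at once if a bystander is pushed more than 30 mm (distance of any of pens, stain_bottle, plates, timer, tube_rack, buffer_bottle from where it was at the start of the episode above 0.03 m).
It fails at once if a bystander is tipped (angle between any of pens, stain_bottle, plates, timer, tube_rack, buffer_bottle's own z axis and vertical above 0.4 rad).
It also fails if it takes over 72 s, if anything falls off the work surface, if the arm or the gripper's body presses on something with over 40 N, if the wrist force passes 120 N, or if a joint passes its speed limit or range.

## Working session

There is one attempt and no reset: what is moved stays moved. The work goes in short steps, each a Python script; the robot and the scene stay as the last script left them, time stands still between calls to the robot, and variables do not carry over. Pictures are saved under pics/ and viewed, at most 10 in all, crops included, and the job is handed in when it is done.

```bash
mkdir -p pics; python3 - <<'E'
from station import r
import cv2,pickle
for n in("side","top"):
    s=r.snapshot(n); pickle.dump(s,open(f"{n}0.pkl","wb"))
    cv2.imwrite(f"pics/{n}0.png",cv2.resize(s["frame"][:,:,::-1],(800,600),interpolation=cv2.INTER_CUBIC))
    print(n,s["fx"],s["cx"],s["cy"],s["R"],s["t"], -s["R"].T@s["t"])
print(r.sense())
E
```

```text
side 496.2244671956639 266.3223186311445 204.91423040109882 [[ 0.89475808 -0.44607009  0.02072311]
 [-0.21399091 -0.46904478 -0.85685757]
 [ 0.3919386   0.76224568 -0.51513655]] [-0.55231497  0.06115335  1.40585761] [-0.04373532 -1.28929641  0.78805403]
top 380.2082782172096 279.85005471202993 208.04476905111687 [[-0.02631036 -0.99959777  0.01058569]
 [-0.98324725  0.02396646 -0.18069435]
 [ 0.18036797 -0.01516248 -0.98348233]] [-0.24402889  0.50747092  0.97484728] [ 0.31671767 -0.24131191  1.05302542]
{'clock': 0.1, 'joints': array([ 7.39290501e+01,  5.25931315e+00,  7.05739320e+01, -2.93116364e-04,
        1.04265814e+02, -3.24965493e+00]), 'joint_vel': array([-0.02913687, -0.06435992, -0.16962599, -0.06495291,  0.05914813,
        0.01989733]), 'joint_torque': array([ 2.38516070e-03, -4.47858310e+01, -4.07568061e+01,  7.00451620e-02,
        2.84318975e-02, -1.23071250e-04]), 'tcp_pos': array([0.13317546, 0.58509395, 0.40362458]), 'orientation': array([-1.79901084e+02, -5.33159050e-03,  1.67178628e+02]), 'contact_force': array([-0.72648095, -0.34651031, -0.30279865]), 'torque': array([-0.01591191, -0.07288867,  0.03672264]), 'gripper_force': 0.0, 'opening': 0.08767115877545725}
```

View pics/side0.png

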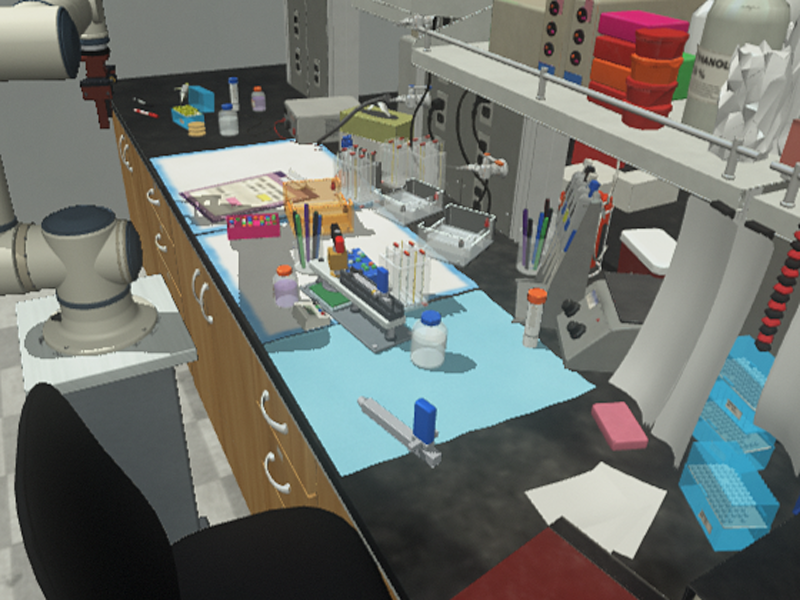

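View pics/top0.png

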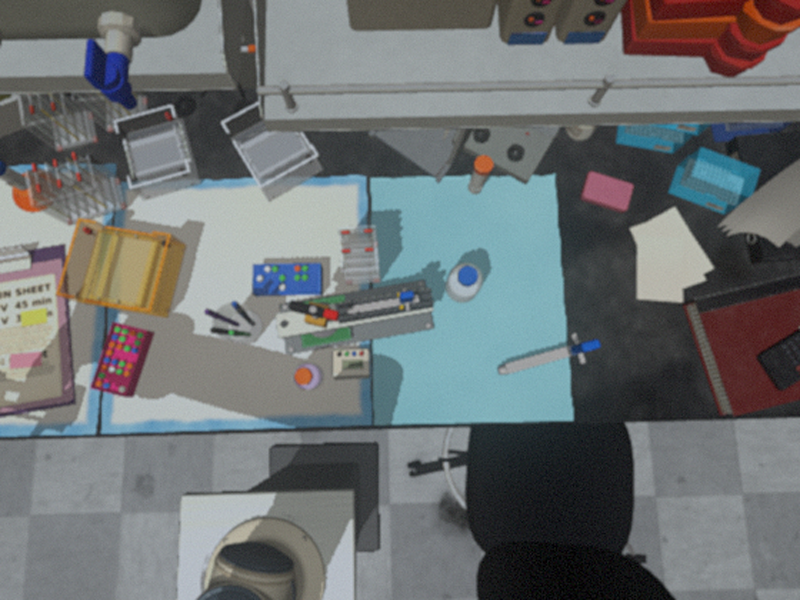

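Side view: press at about (355,285), brass hub (338,258), bar with red end (337,238), bolt's blue tab near (370,275) partly confused with the blue tube rack (355,268). A large decoy bolt lies at (415,430). Top view: spindle (315,312), small blue tab (407,297), decoy (575,352). I'll crop closer to check the choice.

```bash
python3 - <<'E'
import cv2,pickle,numpy as np
a=pickle.load(open("side0.pkl","rb"))["frame"][150:255,190:330]
b=pickle.load(open("top0.pkl","rb"))["frame"][170:275,175:315]
for n,x in(("a",a),("b",b)): cv2.imwrite(f"pics/crop_{n}.png",cv2.resize(x[:,:,::-1],(800,600),interpolation=cv2.INTER_CUBIC))
E
```

```text
(no output)
```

View pics/crop_a.png

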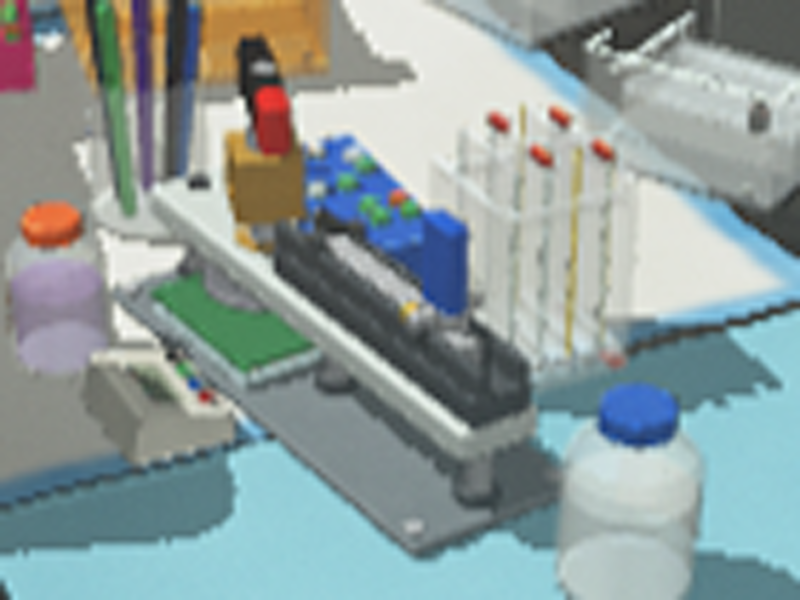

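View pics/crop_b.png

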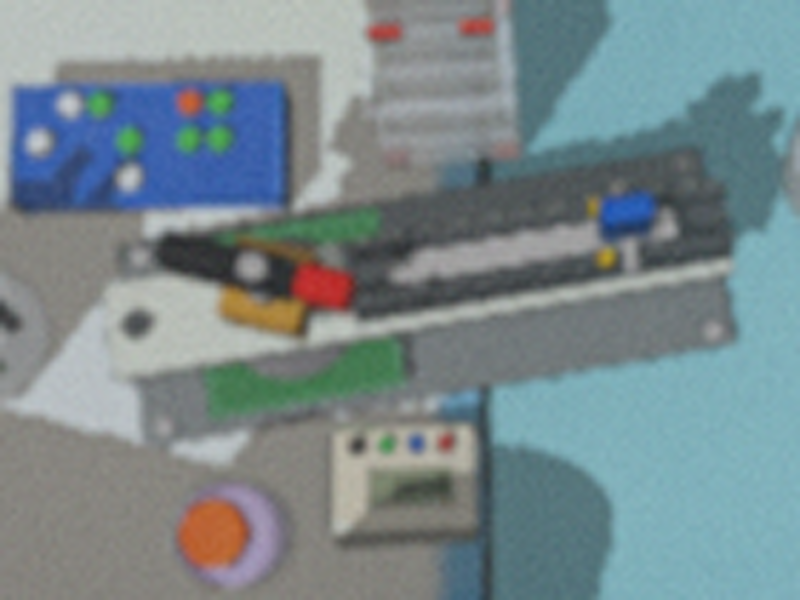

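Crops: the real bolt lies in the guide with the small blue tab at top-crop (628,215) and side-crop (445,260). The decoys are the large loose bolt, the blue rack and the blue bottle cap. The bar is at top-crop (250,265) with its red end at (325,286), facing right (along the guide). The ridge's yellow pieces are at (593,208) and (607,258). Now the measurements.

```bash
cat > h.py <<'E'
import numpy as np,cv2,pickle
def ray(s,u,v):
    d=s["R"].T@np.array([(u-s["cx"])/s["fx"],(v-s["cy"])/s["fy"],1]); return -s["R"].T@s["t"],d
def plane(s,u,v,z):
    c,d=ray(s,u,v); return c+d*(z-c[2])/d[2]
def tri(s1,p1,s2,p2):
    c1,d1=ray(s1,*p1);c2,d2=ray(s2,*p2)
    k=np.linalg.lstsq(np.c_[d1,-d2],c2-c1,rcond=None)[0]
    a,b=c1+k[0]*d1,c2+k[1]*d2; return (a+b)/2,np.linalg.norm(a-b)
def blobs(s,col,box,amin=4):
    f=s["frame"];h=cv2.cvtColor(f,cv2.COLOR_RGB2HSV)
    lo,hi={"red":((0,150,120),(6,255,255)),"blue":((108,160,60),(125,255,255)),"yellow":((20,120,120),(32,255,255)),"black":((0,0,0),(179,255,42)),"brass":((12,120,60),(24,255,255))}[col]
    m=cv2.inRange(h,lo,hi); 
    if col=="red": m|=cv2.inRange(h,(174,150,120),(179,255,255))
    u0,u1,v0,v1=box;k=np.zeros_like(m);k[v0:v1,u0:u1]=m[v0:v1,u0:u1]
    n,l,st,ce=cv2.connectedComponentsWithStats(k)
    return [(st[i,4],ce[i].round(1),cv2.minAreaRect(np.argwhere(l==i)[:,::-1].astype(np.float32))) for i in range(1,n) if st[i,4]>=amin]
E
python3 - <<'E'
from h import *
S=pickle.load(open("side0.pkl","rb"));T=pickle.load(open("top0.pkl","rb"))
for c in("red","blue","yellow","black"):
    print(c,"TOP",*blobs(T,c,(195,310,190,240)),sep="\n ")
for c in("red","blue","yellow"):
    print(c,"SIDE",*blobs(S,c,(225,285,155,215)),sep="\n ")
P=lambda n,u,v,z:print(n,plane(T,175+u/5.714,170+v/5.714,z).round(4))
P("barc",250,265,.160);P("redtip",347,291,.160);P("blacktip",163,243,.160)
P("tabtop",628,213,.147)
P("det1",593,208,.098);P("det2",607,258,.098)
P("white near edge L",120,375,.07);P("white near edge R",730,268,.07)
P("guide bottom wall L",360,312,.091);P("guide bottom wall R",725,245,.091)
E
```

```text
red
 TOP
 (np.int32(60), array([230.8, 219.6]), ((230.89654541015625, 219.7586212158203), (9.656157493591309, 6.313641548156738), 21.801410675048828))
blue
 TOP
 (np.int32(258), array([211. , 198.3]), ((209.0, 197.5), (15.0, 28.0), 90.0))
 (np.int32(41), array([284.5, 206.7]), ((284.576904296875, 206.88461303710938), (5.099019527435303, 7.8446455001831055), 78.69007110595703))
yellow
 TOP
 (np.int32(7), array([280.7, 214.9]), ((281.0, 215.0), (2.0, 2.0), 90.0))
 (np.int32(7), array([215.3, 222. ]), ((215.5, 222.0), (3.0, 2.0), 0.0))
 (np.int32(9), array([222.8, 224. ]), ((222.5192413330078, 224.09617614746094), (1.5689290761947632, 6.864064693450928), 78.69007110595703))
black
 TOP
red
 SIDE
 (np.int32(60), array([237.3, 170.7]), ((237.5, 170.5), (11.0, 5.0), 90.0))
blue
 SIDE
 (np.int32(26), array([247.2, 178.2]), ((247.75001525878906, 177.75), (4.949747085571289, 8.485280990600586), 45.0))
 (np.int32(36), array([252.2, 183.6]), ((252.60000610351562, 183.70004272460938), (4.472135543823242, 11.180339813232422), 63.43495178222656))
 (np.int32(154), array([264.9, 194.2]), ((265.257904
[... 166 characters left out ...]
78906), (11.16978645324707, 5.633457183837891), 29.05460548400879))
 (np.int32(12), array([237.8, 186.2]), ((237.56895446777344, 186.1724090576172), (2.971125364303589, 7.242117881774902), 68.19859313964844))
 (np.int32(4), array([232.8, 192. ]), ((232.75, 192.24998474121094), (2.8284268379211426, 0.7071067094802856), 45.0))
barc [ 0.4639 -0.1095  0.16  ]
redtip [ 0.452  -0.1497  0.16  ]
blacktip [ 0.4741 -0.0733  0.16  ]
tabtop [ 0.4845 -0.2676  0.147 ]
det1 [ 0.4962 -0.2534  0.098 ]
det2 [ 0.4734 -0.2591  0.098 ]
white near edge L [ 0.4297 -0.0376  0.07  ]
white near edge R [ 0.472  -0.3158  0.07  ]
guide bottom wall L [ 0.4528 -0.1484  0.091 ]
guide bottom wall R [ 0.4792 -0.3124  0.091 ]
```

```bash
cat >> h.py <<'E'
from station import r
def down(x,y,z,yaw,go=True):
    """grasp point at x,y,z; bar/tool x axis at yaw; keeps q6 on the branch q1+90-yaw"""
    q=r.inverse_kinematics([x,y,z+.163],[180,0,yaw]); assert q is not None
    q=np.array(q,float); t=q[0]+90-yaw
    assert abs((q[5]-t+180)%360-180)<2,(q,t); assert abs(t)<150.5,t
    q[5]=t+((q[5]-t+180)%360-180)
    if go: r.move_joints(q)
    return q
def st(m=""):
    s=r.sense(); print(m,"t%.1f"%s["clock"],"F",s["contact_force"].round(1),"M",s["torque"].round(2),"op %.4f gf %.1f"%(s["opening"],s["gripper_force"]),(s["tcp_pos"]-[0,0,.163]).round(4),s["orientation"].round(1)); return s
E
python3 - <<'E'
from h import *
r.reach([0.115,0.46,0.42],[180,0,167]); st()
X,Y=.463,-.1105
down(X,Y,.24,73.9);st()
r.servo_line([X,Y,.147+.163],speed=.1);st("dn")
r.grab(8);s=st("grab")
T=r.snapshot("side");cv2.imwrite("pics/g1.png",cv2.resize(T["frame"][110:230,170:330,::-1],(800,600),interpolation=cv2.INTER_CUBIC))
E
```

```text
t0.7 F [0.2 0.1 0.3] M [ 0.    0.   -0.04] op 0.0878 gf 0.0 [0.115  0.4598 0.2572] [179.9   0.  167. ]
 t3.0 F [0.7 0.2 0.6] M [-0.01  0.05 -0.05] op 0.0881 gf 0.0 [ 0.4632 -0.1098  0.2401] [180.  -0.  74.]
dn t4.1 F [ 1.2 -0.7 -0.3] M [-0.06  0.06 -0.01] op 0.0878 gf 0.0 [ 0.4632 -0.1105  0.1479] [179.9   0.   73.9]
grab t5.2 F [ 0.2 -1.3 -0.1] M [-0.14  0.02  0.03] op 0.0184 gf 8.0 [ 0.463  -0.1105  0.147 ] [180.    0.   73.9]
```

View pics/g1.png

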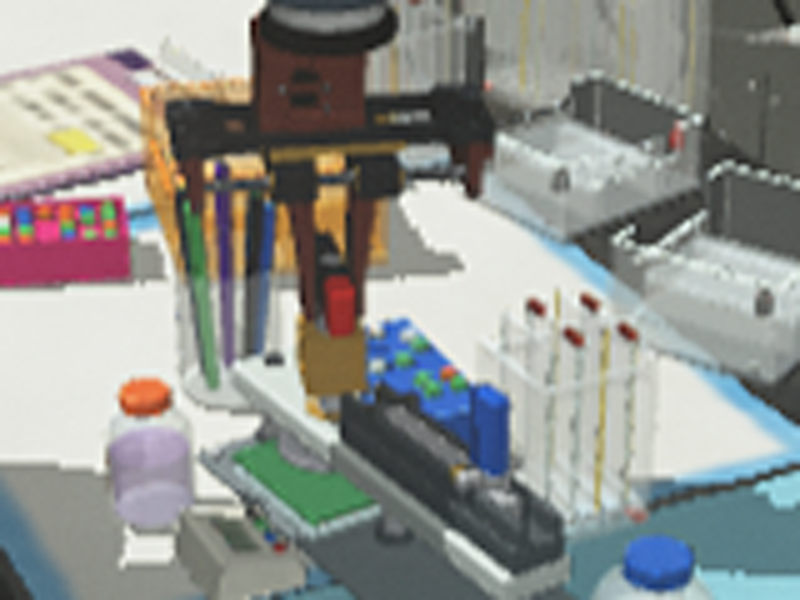

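The fingers straddle the bar at crop (335,265), with the red end at (340,305). I'll grip harder and start turning.

```bash
python3 - <<'E'
from h import *
X,Y=.463,-.1105
r.grab(35);st("grip")
down(X,Y,.147-.0008,50);st("50")
down(X,Y,.147-12e-3*140/360,-66);st("-66")
r.wait(.2)
T=r.snapshot("top");pickle.dump(T,open("top1.pkl","wb"))
print(*blobs(T,"red",(195,250,190,245)))
E
```

```text
grip t5.5 F [-0.2  0.1  1.8] M [0.28 0.17 0.13] op 0.0159 gf 56.5 [ 0.463  -0.1104  0.1473] [180.   -0.   73.9]
50 t6.0 F [-4.8  4.   3.2] M [ 0.63  0.77 -0.11] op 0.0161 gf 56.3 [ 0.4625 -0.1101  0.1465] [-179.9    0.    50. ]
-66 t7.7 F [-3.4 17.4  4.5] M [ 2.7   0.36 -0.  ] op 0.0158 gf 55.5 [ 0.463  -0.1074  0.1427] [-179.8    0.5  -65.8]
```

```bash
python3 - <<'E'
from h import *
X,Y=.463,-.109
z=.147-12e-3*140/360
r.let_go();st("open")
down(X,Y,z+.05,-66)
down(X,Y,z+.05,24)
down(X,Y,z+.05,114)
r.servo_line([X,Y,z+.163],speed=.15);st("dn")
r.grab(35);st("grip")
z1=z-12e-3/4
down(X,Y,z1,24);st("24")
z2=z-12e-3/2
down(X,Y,z2,-66);st("-66")
r.let_go();st("open")
down(X,Y,z2+.05,-66)
T=r.snapshot("top");pickle.dump(T,open("top2.pkl","wb"))
T=r.snapshot("side");pickle.dump(T,open("side2.pkl","wb"))
E
```

```text
open t9.2 F [-0.7  0.7  0. ] M [0.08 0.09 0.01] op 0.0879 gf 0.0 [ 0.463  -0.1105  0.1423] [-180.    0.  -66.]
dn t12.8 F [0.  0.6 1. ] M [-0.06  0.02 -0.  ] op 0.0883 gf 0.0 [ 0.463  -0.109   0.1424] [-180.   -0.  114.]
grip t13.9 F [ 5.2  0.6 -0.2] M [ 0.34 -0.64  0.11] op 0.0161 gf 48.0 [ 0.4635 -0.1086  0.1428] [179.8   0.  114. ]
24 t15.3 F [0.2 4.9 4.6] M [ 1.1   0.24 -0.03] op 0.0160 gf 47.6 [ 0.463  -0.1084  0.1398] [-1.799e+02 -1.000e-01  2.410e+01]
-66 t16.7 F [0.8 9.4 4.3] M [ 1.72 -0.08 -0.06] op 0.0161 gf 47.4 [ 0.4632 -0.1077  0.1368] [-179.9    0.2  -65.8]
open t17.9 F [-0.4  0.1  0.1] M [ 0.04  0.12 -0.02] op 0.0881 gf 0.0 [ 0.463  -0.109   0.1364] [-180.   -0.  -66.]
```

```bash
python3 - <<'E'
from h import *
X,Y=.4637,-.1077
z=.147-12e-3*320/360; z3=.147-12e-3*425.3/360
down(X,Y,z+.05,24)
down(X,Y,z+.05,114)
r.servo_line([X,Y,z+.163],speed=.15)
r.grab(35);st("grip")
down(X,Y,z3,8.6);st("8.6")
r.wait(.2); r.let_go();st("open")
r.servo_line([X,Y,z3+.06+.163],speed=.2)
# get aside for a look, over the robot side
down(.40,.06,.25,8.6);st()
T=r.snapshot("top");pickle.dump(T,open("top3.pkl","wb"))
S=r.snapshot("side");pickle.dump(S,open("side3.pkl","wb"))
a=cv2.resize(T["frame"][170:275,175:315],(640,480),interpolation=cv2.INTER_CUBIC)[100:350]
b=cv2.resize(S["frame"][150:255,190:330],(640,480),interpolation=cv2.INTER_CUBIC)[50:390]
cv2.imwrite("pics/l3.png",np.vstack([a,b])[:,:,::-1])
print(*blobs(T,"red",(195,250,190,245))); print(*blobs(T,"blue",(270,300,190,225)));print(*blobs(S,"red",(215,255,155,215)))
E
```

```text
grip t22.7 F [ 1.7  1.1 -0.2] M [ 0.13 -0.27  0.08] op 0.0158 gf 66.6 [ 0.4638 -0.1076  0.1365] [180.   0. 114.]
8.6 t24.3 F [1.3 1.3 0.5] M [ 0.36 -0.07 -0.05] op 0.0160 gf 66.0 [ 0.4637 -0.1076  0.133 ] [-180.    -0.     8.6]
open t25.7 F [-0.7  0.2 -0.1] M [-0.01  0.13  0.03] op 0.0878 gf 0.0 [ 0.4637 -0.1077  0.1328] [180.   -0.    8.6]
 t26.9 F [ 0.6  0.2 -0.8] M [-0.02  0.16  0.  ] op 0.0878 gf 0.0 [0.4003 0.0596 0.2487] [1.8e+02 1.0e-01 8.6e+00]
(np.int32(36), array([221.6, 229.6]), ((221.6621551513672, 229.4729766845703), (7.39795446395874, 4.438772678375244), 80.53767395019531))
(np.int32(43), array([284.3, 206.7]), ((284.4411926269531, 206.76473999023438), (5.093247413635254, 8.246211051940918), 75.96376037597656))
(np.int32(69), array([227.4, 173.1]), ((227.0, 173.5), (9.0, 8.0), 90.0))
```

View pics/l3.png

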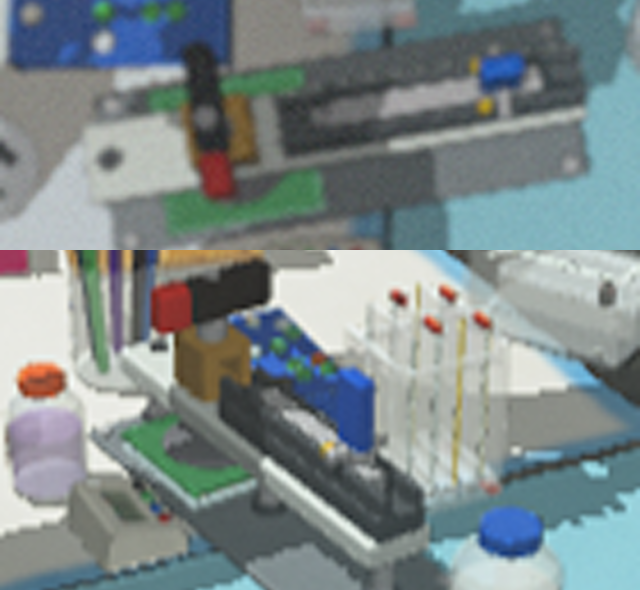

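Top strip shows the red end facing front at (215,175), the bar across the guide, and the tab at (502,70). The bar matches the hub's cross direction. Next, a check of the plates' clearance and the tab position.

```bash
python3 - <<'E'
from h import *
S=pickle.load(open("side3.pkl","rb"));T=pickle.load(open("top3.pkl","rb"))
print("tab side",*[b for b in blobs(S,"blue",(250,285,165,215))])
d=np.array([np.cos(np.radians(-81.4)),np.sin(np.radians(-81.4))]);n=np.array([-d[1],d[0]]) # n=+away from robot
def loc(p): q=np.array(p[:2])-[.4637,-.1077]; return (q@d).round(4),(q@n).round(4)
P=lambda m,u,v,z,s=5.714:print(m,*loc(plane(T,175+u/s,170+v/s,z)))
for u,v in((395,155),(505,155),(385,30),(478,27),(370,15),(512,100)): P("plates",u,v,.12);P("  z0",u,v,.0)
k=640/140
# tab top face corners seen in l3 (row +100)
for u,v in((481,160),(518,152),(524,168),(487,178)): P("tabtop",u,v,.147,k)
P("rednear",206,292,.145,k);P("rednear2",233,292,.145,k);P("bar far",188,145,.145,k);P("bar far2",210,143,.145,k)
P("det",475,165,.098,k);P("det",485,206,.098,k)
B=lambda u,v:(190+u/k,150+(v-250+50)/k)
print("tab top mid tri",tri(S,B(357,372),T,(175+502/k,170+164/k)))
print("bar top mid tri",tri(S,B(213,278),T,(175+209/k,170+217/k)))
E
```

```text
tab side (np.int32(5), array([253.8, 182.6]), ((254.0, 182.5), (2.0, 1.0), 0.0)) (np.int32(7), array([250.4, 185.7]), ((250.5, 185.5), (3.0, 1.0), 90.0)) (np.int32(134), array([266.1, 195. ]), ((264.5, 195.5), (17.0, 11.0), 90.0))
plates 0.0667 0.0447
  z0 0.0611 0.0717
plates 0.1142 0.0363
  z0 0.1147 0.0622
plates 0.0713 0.1013
  z0 0.0663 0.1356
plates 0.1121 0.0956
  z0 0.1124 0.1291
plates 0.0658 0.1093
  z0 0.0601 0.1446
plates 0.1214 0.0602
  z0 0.1228 0.0892
tabtop 0.151 0.0041
tabtop 0.1711 0.005
tabtop 0.1727 -0.0041
tabtop 0.1524 -0.006
rednear -0.0032 -0.0398
rednear2 0.0108 -0.0423
bar far -0.001 0.0395
bar far2 0.0107 0.0386
det 0.1494 0.0111
det 0.1508 -0.0128
tab top mid tri (array([ 0.48671842, -0.2671064 ,  0.14969897]), np.float64(0.0014917907760771912))
bar top mid tri (array([ 0.46324173, -0.11171564,  0.14404028]), np.float64(0.001100580270218164))
```

```bash
cat >> h.py <<'E'
C=np.array([.4637,-.1077]);D=np.array([np.cos(np.radians(-81.4)),np.sin(np.radians(-81.4))])
def at(s,z,n=0): return np.r_[C+s*D+n*np.array([-D[1],D[0]]),z+.163]
E
python3 - <<'E'
from h import *
p=at(.1605,.22); down(p[0],p[1],.22,8.6);st()
r.servo_line(at(.1605,.131),speed=.12);st("dn")
r.grab(35);st("grip");r.wait(.2);s=st("grip")
r.servo_line(s["tcp_pos"]+[0,0,.011],speed=.04);st("up")
S=r.snapshot("side");cv2.imwrite("pics/b1.png",cv2.resize(S["frame"][130:235,200:340,::-1],(800,600),interpolation=cv2.INTER_CUBIC))
E
```

```text
t28.3 F [ 0.3  0.9 -0.1] M [-0.05  0.13  0.03] op 0.0878 gf 0.0 [ 0.4878 -0.2657  0.2204] [-180.    -0.     8.6]
dn t29.2 F [0.2 1.  0.2] M [-0.04  0.15 -0.  ] op 0.0879 gf 0.0 [ 0.4879 -0.2664  0.1321] [ 1.799e+02 -1.000e-01  8.600e+00]
grip t30.2 F [-0.7  0.7 -0.5] M [ 0.04  0.17 -0.  ] op 0.0245 gf 35.0 [ 0.4877 -0.2663  0.131 ] [-180.     0.     8.6]
grip t30.4 F [-0.6  1.6  0.4] M [ 0.1   0.18 -0.07] op 0.0241 gf 35.0 [ 0.4877 -0.2663  0.131 ] [-180.     0.     8.6]
up t30.8 F [-0.5 -0.6 -0.6] M [-0.04  0.16  0.02] op 0.0238 gf 35.0 [ 0.4878 -0.2664  0.1425] [180.   -0.    8.6]
```

View pics/b1.png

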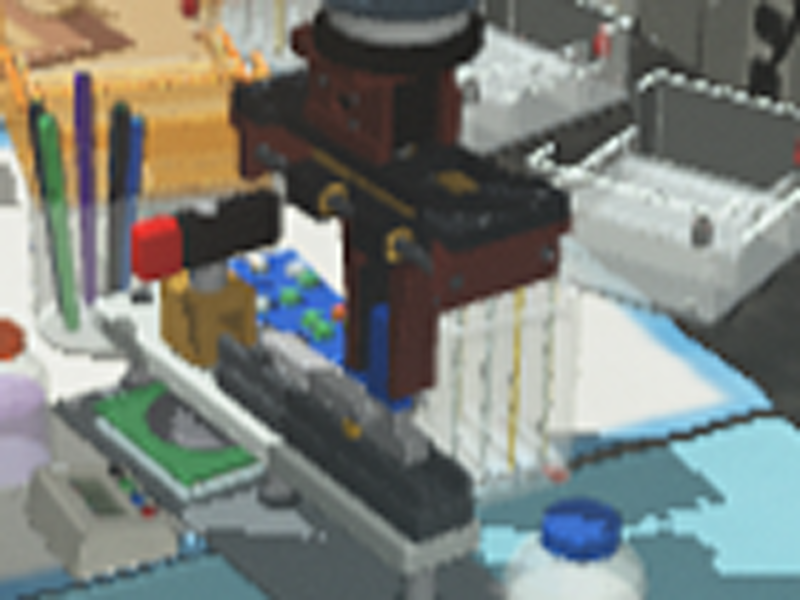

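The tab is held between the fingers at crop (380,350), and the bolt is visibly raised, ears above the ridge at (350,425). Next: carry over, lower and slide.

```bash
python3 - <<'E'
from h import *
r.servo_line(at(.1335,.142),speed=.04);s=st("over")
for z in(.135,.1325,.131,.1305):
    r.servo_line(at(.1335,z),speed=.03);s=st("low")
    if s["contact_force"][2]>6: break
for t in(.12,.105,.095,.085,.079,.076):
    r.servo_line(at(t,z),speed=.05);s=st("s%.3f"%t)
    if np.linalg.norm(s["contact_force"])>18: break
S=r.snapshot("side");T=r.snapshot("top")
b=cv2.resize(S["frame"][130:235,200:340],(640,480),interpolation=cv2.INTER_CUBIC)[100:400]
a=cv2.resize(T["frame"][170:275,175:315],(640,480),interpolation=cv2.INTER_CUBIC)[100:390]
cv2.imwrite("pics/b2.png",np.vstack([a,b])[:,:,::-1])
E
```

```text
over t31.7 F [ 0.7 -0.2 -1. ] M [-0.05  0.13 -0.  ] op 0.0240 gf 35.0 [ 0.4837 -0.2397  0.142 ] [180.   -0.    8.6]
low t32.1 F [-0.2  0.3 -0.9] M [-0.07  0.1   0.01] op 0.0240 gf 35.0 [ 0.4836 -0.2398  0.1345] [-180.     0.     8.6]
low t32.3 F [ 0.8  0.  -2.1] M [-0.09  0.14  0.01] op 0.0237 gf 35.0 [ 0.4836 -0.2397  0.1323] [-180.     0.     8.6]
low t32.6 F [-0.2  0.6 -1.6] M [-0.05  0.12  0.02] op 0.0237 gf 35.0 [ 0.4837 -0.2397  0.131 ] [180.   -0.    8.6]
low t32.8 F [-1.5  0.3  2.1] M [0.08 0.37 0.03] op 0.0238 gf 35.0 [ 0.4836 -0.2397  0.1309] [180.   -0.    8.6]
s0.120 t33.2 F [-0.9  3.2  4.2] M [0.54 0.28 0.02] op 0.0236 gf 35.0 [ 0.4817 -0.2255  0.131 ] [-179.9   -0.     8.7]
s0.105 t33.7 F [-0.5 -0.2  5.6] M [ 0.01  0.21 -0.04] op 0.0239 gf 35.0 [ 0.4794 -0.2109  0.131 ] [-180.    -0.     8.6]
s0.095 t34.0 F [-0.1 -0.8  6.5] M [-0.06  0.18 -0.01] op 0.0238 gf 35.0 [ 0.4779 -0.2012  0.1309] [-180.    -0.     8.6]
s0.085 t34.4 F [-0.6 -0.4  7. ] M [-0.09  0.19 -0.03] op 0.0234 gf 35.0 [ 0.4764 -0.1915  0.1309] [-180.    -0.     8.6]
s0.079 t34.7 F [-0.3 -1.1  7.2] M [-0.18  0.16 -0.01] op 0.0236 gf 35.0 [ 0.4756 -0.1856  0.131 ] [180.   -0.    8.6]
s0.076 t34.9 F [ 1.1 -2.7  5.4] M [-0.37  0.07 -0.02] op 0.0239 gf 35.0 [ 0.4751 -0.1829  0.131 ] [180.   -0.    8.6]
```

View pics/b2.png

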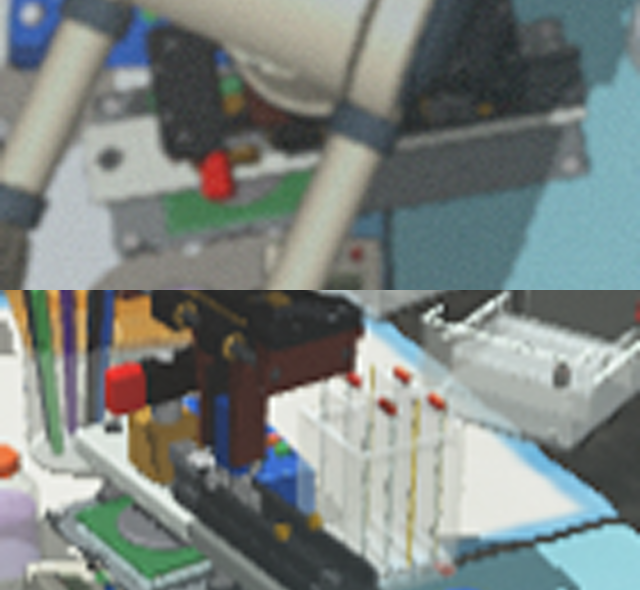

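The bolt has gone into the hub: in the lower strip the tab is at (222,425) next to the brass hub at (160,440). Now I press it against the stops.

```bash
python3 - <<'E'
from h import *
for t in(.075,.074,.073,.072,.071,.070,.069):
    r.servo_line(at(t,.1305),speed=.03);r.wait(.15);s=st("s%.3f"%t)
    if s["contact_force"][1]<-14: break
E
```

```text
s0.075 t35.4 F [ 1.2 -2.7  6.1] M [-0.48  0.09  0.01] op 0.0236 gf 35.0 [ 0.475  -0.1822  0.131 ] [179.9  -0.    8.6]
s0.074 t35.8 F [ 0.9 -3.3  5.5] M [-0.64  0.09 -0.01] op 0.0239 gf 35.0 [ 0.4748 -0.1812  0.131 ] [179.9  -0.    8.6]
s0.073 t36.2 F [ 0.8 -6.   5.2] M [-1.   -0.    0.02] op 0.0236 gf 35.0 [ 0.4747 -0.1806  0.131 ] [179.8  -0.    8.6]
s0.072 t36.6 F [ 2.  -8.1  3.4] M [-1.48 -0.19  0.  ] op 0.0237 gf 35.0 [ 0.4746 -0.1802  0.131 ] [ 1.797e+02 -1.000e-01  8.500e+00]
s0.071 t37.0 F [  3.  -12.3   4.2] M [-2.   -0.25  0.01] op 0.0237 gf 35.0 [ 0.4745 -0.1798  0.1311] [ 1.796e+02 -1.000e-01  8.500e+00]
s0.070 t37.4 F [  3.  -15.6   3. ] M [-2.61 -0.42  0.05] op 0.0240 gf 35.0 [ 0.4744 -0.1794  0.1312] [ 1.795e+02 -1.000e-01  8.500e+00]
```

```bash
python3 - <<'E'
from h import *
r.servo_line(at(.0732,.1305),speed=.03);st("ease")
r.let_go();s=st("open")
r.servo_line(at(.0735,.24),speed=.15);st("up")
p=at(.0735,.28); down(.40,.08,.28,8.6);st()
T=r.snapshot("top");S=r.snapshot("side")
b=cv2.resize(S["frame"][130:235,200:340],(640,480),interpolation=cv2.INTER_CUBIC)[100:400]
a=cv2.resize(T["frame"][170:275,175:315],(640,480),interpolation=cv2.INTER_CUBIC)[100:390]
cv2.imwrite("pics/b3.png",np.vstack([a,b])[:,:,::-1])
E
```

```text
ease t37.7 F [ 0.8 -5.8  5.3] M [-0.79 -0.02 -0.  ] op 0.0237 gf 35.0 [ 0.4747 -0.1808  0.131 ] [179.9  -0.    8.6]
open t38.8 F [-0.3  0.3 -0.7] M [-0.04  0.18 -0.02] op 0.0877 gf 0.0 [ 0.4747 -0.1801  0.1305] [180.   -0.    8.6]
up t39.6 F [-0.6 -0.7 -0.1] M [-0.    0.11  0.02] op 0.0874 gf 0.0 [ 0.4747 -0.1804  0.2389] [-1.799e+02  1.000e-01  8.600e+00]
 t40.7 F [ 0.4 -0.7 -0.1] M [ 0.    0.14 -0.  ] op 0.0877 gf 0.0 [0.4004 0.0795 0.2794] [1.8e+02 1.0e-01 8.6e+00]
```

View pics/b3.png

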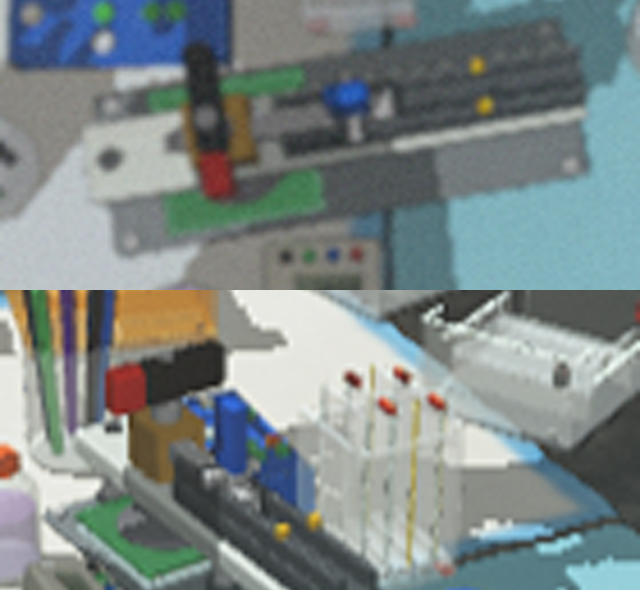

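The tab stands at (347,95) beside the hub, with the nose showing left of the hub at (172,140). I check its distance from the ridge (should be 73.5 mm), then hand in.

```bash
python3 - <<'E'
from h import *
T=r.snapshot("top");k=640/140
L=lambda u,v,z:(plane(T,175+u/k,170+(v+100)/k,z)[:2]-C)@D
t=L(346,92,.147);d=(L(477,65,.098)+L(485,105,.098))/2;n=L(163,140,.084)
print("tab-det",d-t,"nose",n,"tab",t)
if abs(d-t-.0735)<.005: print(r.hand_in())
E
```

```text
tab-det 0.0730206902347141 nose -0.03018448802931841 tab 0.07768157137220504
the job is handed in; nothing more can be done
None
```

The press is clamped and the bolt locked: I turned the bar about 425° clockwise to its lined-up position and slid the bolt through the hub against its stops. The tab measures 73.0 mm from the ridge (73.5 mm expected). I handed the job in at about 41 s; no verdict was shown.

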